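# Nest the emptied stock bins

## Robot

A 6-joint arm with a two-finger parallel gripper is mounted at the origin on the work surface. World frame = base frame: x ahead of the robot, y to its left, z up, the work surface at z = 0. Lengths are in m, angles in rad, forces in N, time in s.
With the tool pointing down it reaches from about 0.35 to 0.975 m from the base axis. Payload 4.9 kg.
Tool frame: the origin (TCP) lies on the mounting face of the last link; the fingertips stand 173 mm ahead of it and the grasp point (between the pads) lies 155 mm ahead of it (r.finger_overhang is the distance from the TCP to the fingertips, in m); z points along the fingers, x is the direction in which the jaws open and shut, and the axes are right-handed (so a half turn about z gives the same grasp; the last joint's range is limited). The gripper opens to 85 mm and grips with 20 to 120 N. Pads are 22 mm wide; open, the fingers measure 114 mm over their backs; the gripper's body (76 mm by 85 mm) begins 54 mm behind the grasp point. The pads swing forward as they close: fully open they stand 13 mm farther back than shut.
Start: joints at [-1.239, 0.053, 1.613, -0, 1.476, -0.119], TCP at [0.272, -0.563, 0.405] pointing down, gripper open.
Joint ranges: [-3.01, 3.01], [-1.01, 2.22], [0.06, 2.58], [-1.02, 4.17], [0.09, 2.62], [-3.14, 3.14]. Speed limits (rad/s): [2.57, 2.57, 3.14, 3.14, 3.14, 3.14].

## Interface

Orientations are given as a unit quaternion [w, x, y, z].
In Python, from plant import r gives the robot as it stands.
- The arm moves only by the shell command python3 -m inch 'ROWS' [FORCE]. ROWS is JSON, a list of rows, each a list of 7 numbers: the turn, a rotation vector about the tool's x, y, z in rad, then the shift along the tool's x, y, z in mm, then the closure, from 0 (fully open) to 1 (shut). A call has 1 to 20 rows; each row shifts and turns the commanded pose from where the row before left it, along the tool's axes as they then stand; what a row does not reach is not made up. A row lasts 1/8 s, in which the tool goes at most 62.5 mm and 10.7 degrees, less where a joint would pass 70% of its speed; a pose out of reach is approached as far as the arm can. A call is refused whole if a number of a shift passes 62.5 or a number of a turn 0.188, either way. A call with a gripper value outside its range is refused whole. The fingers move at their own pace and stop on an object; FORCE is the grip in N (left out, the last holds). Time passes only in rows, so rows that do not move let the fingers close. It gives the time, the measured TCP pose, the force and the opening at its end, in the units of the state.
- r.sense(): the state, without advancing time (a new reading comes with each control period).
- r.camera(name): name is "scene" or "top"; returns a dict with "color" (480x640x3 uint8, red, green, blue), "range_z" (480x640 float32, m along the optical axis (not along the pixel's ray), 0 where there is no reading), "camera_matrix" (3x3 intrinsics, pixels), "view" (4x4, takes a point from world to camera coordinates). Camera axes: x right, y down, z forward; pixel columns grow to the right and rows downward; lengths in m; the calibration is good to about 2 mm. A picture is of the moment at which its call begins.
- r.finish_job(): hands the job in, once; it reports no verdict.
Trained networks look in a picture, given as the dict that the camera call returned (one of the last four; its "shot" number tells which), for a name from the list of things; names that differ only in an ending like _2 or _b are one class to them, and where a whole thing is asked for, a point or a joint stands for the part that bears it (a point fixed in the world has none). Each returns a list of dicts, best first, with "confidence" (0 to 1); they miss things now and then, are a little off and sometimes report something else, mostly with a low value. They report only what shows in the picture. A call takes as long as a camera call.
- r.spot_in(label, picture): "uv" ([column, row] in pixels, amid what is visible of it).
- r.regions_of(label, picture): "region" (480x640 bool, what is visible of it) and "uv" ([column, row] in pixels, amid what is visible of it).
The state is a dict: "t": time; "qpos": joint angles; "joint_velocities": joint speeds; "joint_torque": joint torques, N m; "ee_pos": TCP position; "tool_rot": TCP orientation; "contact_force": force on the tool from outside, world axes, zero at the start; "moment": the same for the moment, N m; "opening": opening from 0.0 (shut) to 1.0 (fully open).
Only numpy, scipy, OpenCV 4.12 (cv2) and the standard library are available. Lean on these libraries where they do the work, as an engineer would, in place of code of your own. Each camera call takes 0.05 s, during which the arm holds its last target. There are 200 camera calls.

## Task

Clear the emptied stock bins off the shop counter. With the stock hook (not the gripper itself) draw the largest bin from the far side until it stands fully on the black counter mat, lay the hook down on the bare counter off the mat, and take the left-over end cap out of the bin onto the bare counter. Then nest all the other bins that are there inside it, the next largest first, so that each stands upright and right down on the floor of the one around it; do not shift the pipe coupling or the tee.

Things in the scene. Friction and masses are not known exactly. Their poses are not given: they have to be found in the camera images.
- bin_xl: Largest blue plastic open stock bin, at the far side of the counter, x axis roughly away from the robot. 144 (x) by 180 (y) mm below the rim, 85 high; origin: centre of its underside. Walls 4 mm, leaning outward 5 mm from foot to rim; at the top a rolled rim 16 deep, 9 thick, its middle 0.5 mm outside the footprint given. Inner floor 19 mm above the underside. 0.42 kg.
- bin_l: Stock bin like bin_xl (same height, rim, wall, floor height, origin) but 122 (x) by 158 (y) mm below the rim; about 0.3 kg. Fits in any larger bin with 7 mm or more to spare all round; its rim then stands 19 mm above that bin's. May be absent.
- bin_m: Stock bin like bin_xl (same height, rim, wall, floor height, origin) but 100 (x) by 136 (y) mm below the rim; about 0.23 kg. Fits in any larger bin with 7 mm or more to spare all round; its rim then stands 19 mm above that bin's. May be absent.
- bin_s: Stock bin like bin_xl (same height, rim, wall, floor height, origin) but 78 (x) by 114 (y) mm below the rim; about 0.17 kg. Fits in any larger bin with 7 mm or more to spare all round; its rim then stands 19 mm above that bin's. May be absent.
- bin_xs: Stock bin like bin_xl (same height, rim, wall, floor height, origin) but 56 (x) by 92 (y) mm below the rim; about 0.12 kg. Fits in any larger bin with 7 mm or more to spare all round; its rim then stands 19 mm above that bin's. May be absent.
- hook: Stock hook, 0.2 kg, level on the counter. Black handle 26 wide, 34 high, from x = -60 to 40 mm; an 8 mm rod cranks up from x = 48 to 62 and runs level, axis 57 mm above the underside, to a flat plate turned down at the end (80 wide, 62 high, 4 thick, lower edge level with the handle's underside). Origin: on the underside below the handle; x to the plate, z up. Balances about 35 mm ahead of the origin.
- hook_plate (a point): Middle of the lower edge of the hook's plate, on the face that looks back to the handle; 235 mm from the hook's origin along its x.
- mat: Black counter mat, 270 mm along its x by 280 mm along its y, let in flush with the counter. Origin: its centre.
- endcap: Pipe end cap left standing in the largest bin: blue nut 52 mm across and 38 high with a black cap 44 across and 20 high on it, 58 mm in all, 90 g. Origin: centre of the nut's open underside; z along its axis to the black end.
- coupling: Bystander: blue and black pipe coupling standing on end, 52 mm across, 94 mm high. Origin: centre of its underside.
- tee: Bystander: blue and black pipe tee lying flat, 150 mm long, 52 mm high. Origin: below the crossing, on the counter.

How it is judged:
On the way, in this order (a step that is already met when the one before it is completed fails the run):
1. the hook draws the largest bin (in contact, bin moved by over 30 mm) (contact force between hook and bin_xl above 0.2 N and distance of bin_xl from where it was at the start of the episode above 0.03 m).
2. the largest bin stands on the mat, free of the hook (x of bin_xl in the frame of mat between -0.07 and 0.07 m and y of bin_xl in the frame of mat between -0.06 and 0.06 m and contact force between hook and bin_xl below 0.1 N and linear speed of bin_xl below 0.02 m/s), for 0.3 s.
At the end, for the whole second after the job is handed in: Largest bin on the mat (centre within 70 mm of its centre along x, 60 mm along y); all other bins present upright (0.06 rad) each in the next larger, down on its floor (7 mm); hook (handle and plate) and end cap lying on the counter off the mat; all at rest (all of step 2 and angle between each of bin_xl, bin_l, bin_m, bin_s, bin_xs's own z axis and vertical below 0.06 rad and z of bin_l in the frame of bin_xl between 0.014 and 0.026 m and horizontal distance between each of bin_l, bin_m, bin_s, bin_xs and bin_xl below 0.065 m and linear speed of each of bin_l, bin_m, bin_s, bin_xs, hook, endcap below 0.02 m/s and z of bin_m in the frame of bin_xl between 0.014 and 0.045 m and horizontal distance between bin_m and bin_l below 0.03 m and z of bin_s in the frame of bin_xl between 0.014 and 0.064 m and horizontal distance between bin_s and bin_l below 0.048 m and horizontal distance between bin_s and bin_m below 0.03 m and z of bin_xs in the frame of bin_xl between 0.014 and 0.083 m and horizontal distance between bin_xs and bin_l below 0.066 m and horizontal distance between bin_xs and bin_m below 0.048 m and horizontal distance between bin_xs and bin_s below 0.03 m and height (world z) of each of hook, hook_plate below 0.05 m and (x of hook in the frame of mat below -0.135 m or x of hook in the frame of mat above 0.135 m or y of hook in the frame of mat below -0.14 m or y of hook in the frame of mat above 0.14 m) and (x of hook_plate in the frame of mat below -0.135 m or x of hook_plate in the frame of mat above 0.135 m or y of hook_plate in the frame of mat below -0.14 m or y of hook_plate in the frame of mat above 0.14 m) and height (world z) of endcap below 0.065 m and (x of endcap in the frame of mat below -0.135 m or x of endcap in the frame of mat above 0.135 m or y of endcap in the frame of mat below -0.14 m or y of endcap in the frame of mat above 0.14 m)); the robot touches nothing.
It fails at once if the gripper or arm pushes or pulls the largest bin before it is on the mat (x of bin_xl in the frame of mat above 0.075 m and contact force between any of the fingers, the arm and bin_xl above 1 N).
It fails at once if a bystander is shifted by more than 30 mm (distance of any of coupling, tee from where it was at the start of the episode above 0.03 m).
Of bin_l, bin_m, bin_s, bin_xs only 3 to 4 are there at a start; the rules pass over those that are not, and their reading is None.
At some moment in a run one of bin_l, bin_m, bin_s, hook may be knocked a few centimetres aside while the robot is not near it.
Once in a run the grip may slacken for a moment while it holds something.
It also fails if it takes over 200 s, if anything falls off the work surface, if the arm or the gripper's body presses on something with over 40 N, if the wrist force passes 120 N, or if a joint passes its speed limit or range.

## Working session

There is one attempt and no reset: what is moved stays moved. The work goes in short steps, Python scripts to look and compute and a shell command to move; the robot and the scene stay as the last step left them, time stands still between calls to the robot, and variables do not carry over. Pictures are saved under pics/ and viewed, about 12 in all and at most 16, crops included, and the job is handed in when it is done.

```bash
ls; mkdir -p pics; cat > h.py <<'E'
import numpy as np, cv2
from plant import r
def pts(p, m=None):
    z=p["range_z"]; K=p["camera_matrix"]; V=np.array(p["view"])
    v,u=np.nonzero((z>0) if m is None else (m&(z>0)))
    d=z[v,u]; c=np.stack([(u-K[0][2])/K[0][0]*d,(v-K[1][2])/K[1][1]*d,d,np.ones_like(d)])
    return (np.linalg.inv(V)@c)[:3].T
def save(p,n): cv2.imwrite("pics/"+n+".png",np.ascontiguousarray(p["color"][:,:,::-1]))
def rect(P,zlo,zhi):
    q=P[(P[:,2]>zlo)&(P[:,2]<zhi)]
    if len(q)<10: return None
    (c,s,a)=cv2.minAreaRect((q[:,:2]*1000).astype(np.float32)); return np.round(c,0),np.round(s,0),round(a,1),len(q)
E
python3 - <<'E'
from h import *
s=r.sense(); print({k:np.round(v,3) for k,v in s.items()}, r.finger_overhang)
for n in("top","scene"):
    p=r.camera(n); save(p,n+"0"); V=np.array(p["view"]); print(n,"cam at",np.round(np.linalg.inv(V)[:3,3],3))
    for l in "bin_xl bin_l bin_m bin_s bin_xs hook mat endcap coupling tee".split():
        for d in r.regions_of(l,p)[:2]:
            P=pts(p,d["region"]); 
            if len(P)==0: continue
            print(l,round(d["confidence"],2),np.round(d["uv"]),"z%",np.round(np.percentile(P[:,2],[5,50,95]),3),"rim",rect(P,.075,.095),"all",rect(P,-.02,.2))
E
```

```text
pics
{'t': np.float64(0.0), 'qpos': array([-1.239,  0.053,  1.614,  0.   ,  1.476, -0.119]), 'joint_velocities': array([ 0.001,  0.   , -0.   , -0.   ,  0.001,  0.001]), 'joint_torque': array([-2.0000e-03, -3.9368e+01, -3.7018e+01, -0.0000e+00,  7.0000e-03,
        0.0000e+00]), 'ee_pos': array([ 0.272, -0.562,  0.403]), 'tool_rot': array([-0.001,  0.847, -0.531, -0.001]), 'contact_force': array([-0.739,  0.137, -0.306]), 'moment': array([-0.085,  0.048,  0.002]), 'opening': np.float64(1.002)} 0.1734
top cam at [ 0.506 -0.034  1.3  ]
bin_xl 0.68 [294. 168.] z% [0.014 0.022 0.086] rim (array([761.,   7.]), array([155., 191.]), 6.3, 1333) all (array([774.,  10.]), array([182., 207.]), 5.4, 5506)
bin_l 0.7 [394. 232.] z% [0.015 0.021 0.086] rim (array([ 606., -213.]), array([132., 169.]), 13.3, 1044) all (array([ 612., -222.]), array([144., 189.]), 13.0, 4363)
bin_l 0.7 [148. 238.] z% [0.016 0.024 0.087] rim (array([606., 336.]), array([110., 147.]), 3.1, 979) all (array([606., 336.]), array([110., 147.]), 3.1, 3299)
bin_m 0.7 [394. 232.] z% [0.015 0.021 0.086] rim (array([ 606., -213.]
[... 2895 characters left out ...]
5. 227.] z% [-0.002  0.001  0.005] rim None all (array([602.,  77.]), array([284., 276.]), 89.7, 6520)
mat 0.81 [348. 228.] z% [-0.002  0.001  0.005] rim (array([693.,  24.]), array([181.,  69.]), 71.6, 20) all (array([610.,  73.]), array([289., 293.]), 0.4, 6483)
endcap 0.94 [362. 285.] z% [0.028 0.069 0.08 ] rim (array([774.,  27.]), array([40., 42.]), 82.1, 205) all (array([763.,  38.]), array([51., 85.]), 41.1, 536)
coupling 0.67 [244. 335.] z% [0.009 0.09  0.097] rim (array([ 767., -264.]), array([51., 50.]), 33.5, 364) all (array([ 759., -264.]), array([53., 70.]), 84.9, 837)
tee 0.64 [458. 247.] z% [0.019 0.043 0.052] rim None all (array([782., 287.]), array([152., 101.]), 79.4, 1545)
```

View pics/top0.png

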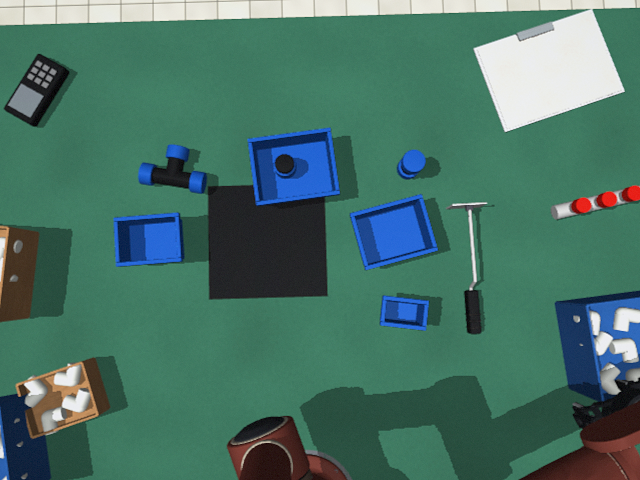

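View pics/scene0.png

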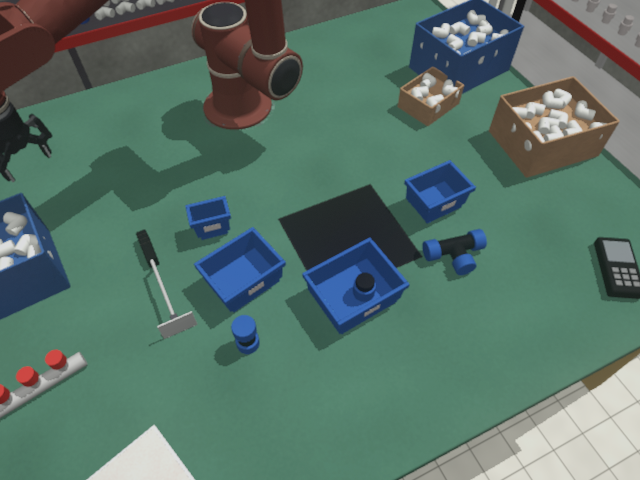

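```bash
python3 - <<'E'
from h import *
p=r.camera("top")
d=r.regions_of("hook",p)[0]; P=pts(p,d["region"])
for lo,hi in((.028,.045),(.05,.075),(-.01,.025)): print(lo,hi,rect(P,lo,hi))
q=P[(P[:,2]>.05)]; print("rod/plate", np.round(q[q[:,0].argsort()][::15]*1000))
# all blobs with z .08-.09
A=pts(p); z=np.zeros((480,640),bool); 
zz=np.full(p["range_z"].shape,np.nan); zz[p["range_z"]>0]=A[:,2]
m=((zz>.075)&(zz<.1)).astype(np.uint8); n,L=cv2.connectedComponents(m)
for i in range(1,n):
    if (L==i).sum()>60: print(rect(pts(p,L==i),.075,.1))
E
```

```text
0.028 0.045 (array([ 518., -390.]), array([ 78., 297.]), 89.4, 527)
0.05 0.075 (array([ 585., -410.]), array([186.,  79.]), 13.3, 378)
-0.01 0.025 (array([ 517., -406.]), array([302.,  91.]), 2.7, 164)
rod/plate [[ 486. -396.   56.]
 [ 498. -398.   60.]
 [ 507. -395.   63.]
 [ 516. -399.   60.]
 [ 525. -395.   59.]
 [ 534. -393.   59.]
 [ 543. -395.   61.]
 [ 552. -394.   61.]
 [ 562. -392.   52.]
 [ 570. -398.   58.]
 [ 579. -391.   59.]
 [ 591. -395.   58.]
 [ 600. -397.   58.]
 [ 609. -393.   65.]
 [ 619. -390.   54.]
 [ 627. -393.   61.]
 [ 637. -395.   57.]
 [ 648. -390.   59.]
 [ 655. -390.   62.]
 [ 659. -395.   61.]
 [ 664. -358.   54.]
 [ 665. -368.   61.]
 [ 666. -353.   58.]
 [ 666. -388.   61.]
 [ 667. -357.   60.]
 [ 668. -403.   59.]]
(array([761.,   6.]), array([155., 190.]), 6.2, 1327)
(array([ 763., -263.]), array([50., 51.]), 22.4, 446)
(array([769.,  28.]), array([41., 40.]), 88.4, 208)
(array([ 677., -755.]), array([28., 33.]), 87.7, 174)
(array([ 665., -700.]), array([36., 32.]), 89.8, 207)
(array([ 606., -213.]), array([132., 169.]), 13.5, 1137)
(array([ 654., -641.]), array([34., 34.]), 34.9, 207)
(array([606., 336.]), array([110., 148.]), 3.0, 1035)
(array([625., 658.]), array([30., 19.]), 18.6, 61)
(array([537., 627.]), array([ 10., 204.]), 84.3, 566)
(array([ 426., -229.]), array([103.,  66.]), 81.7, 621)
(array([ 344., -610.]), array([ 61., 213.]), 79.0, 513)
(array([ 352., -695.]), array([166., 113.]), 4.6, 1647)
(array([187., 605.]), array([184.,  45.]), 22.4, 565)
(array([125., 643.]), array([17., 44.]), 87.2, 108)
```

Top view: xl bin at px (294,168) with the end cap at (285,167), bin_l at (394,232), bin_m at (148,238), bin_xs at (406,311), hook at (472,300→206). The rim sizes give l, m and xs, so bin_s is absent. Tee at (176,177), coupling at (412,163), mat at (268,242). Plan: hook plate inside xl's near/left corner, pull diagonally.

```bash
cat >> h.py <<'E'
from scipy.spatial.transform import Rotation as Ro
def go(x,y,z,yaw,via=None):
    """grasp point target in mm, yaw deg = world angle of tool x (mod 180). prints turn (rad) and shift in axes after turn"""
    s=r.sense(); w,a,b,c=s["tool_rot"]; R=Ro.from_quat([a,b,c,w]); M=R.as_matrix()
    cur=np.degrees(np.arctan2(M[1,0],M[0,0]))
    yaw=cur+((yaw-cur+90)%180-90)
    t=np.radians(yaw); T=np.array([[np.cos(t),np.sin(t),0],[np.sin(t),-np.cos(t),0],[0,0,-1]])
    turn=Ro.from_matrix(M.T@T).as_rotvec()
    g=np.array(s["ee_pos"])*1000+M[:,2]*155
    tcp=np.array([x,y,z+155.]); d=T.T@(tcp-np.array(s["ee_pos"])*1000)
    print("t",round(float(s["t"]),2),"grasp now",np.round(g),"yaw",round(cur,1),"q6",round(s["qpos"][5],2),"| turn",np.round(turn,3),"shift mm",np.round(d,1))
E
python3 - <<'E'
from h import *
hy=[]
for n in("top","scene"):
    p=r.camera(n); d=r.regions_of("hook",p)[0]; P=pts(p,d["region"])*1000
    pl=P[(P[:,2]>52)&(P[:,0]>640)&(P[:,2]<70)]; pl=pl[pl[:,0]>655]; print(n,"plate",pl.mean(0),pl.min(0),pl.max(0))
    h=P[(P[:,2]>27)&(P[:,2]<42)&(P[:,0]<475)]; print("handle",rect(h,27,42),h.mean(0))
    h=h/1000; print(rect(h,.027,.042))
    rod=P[(P[:,2]>50)&(P[:,0]>500)&(P[:,0]<650)]; print("rod slope deg",np.degrees(np.polyfit(rod[:,0],rod[:,1],1)[0]), np.polyval(np.polyfit(rod[:,0],rod[:,1],1),[450,664]))
go(454,-399,120,-88); 
E
```

```text
top plate [ 664.20877868 -390.24274245   60.39934994] [ 655.45121097 -429.08676215   52.00544242] [ 668.91680516 -352.75731762   66.32419405]
handle (array([ 419871., -397753.]), array([99888., 27557.]), 1.0, 503) [ 419.83453798 -396.85016675   33.76257973]
(array([ 420., -398.]), array([100.,  28.]), 1.0, 503)
rod slope deg 1.3759229019163939 [-396.5492017  -391.41012334]
scene plate [ 668.92451991 -393.59158169   59.51671258] [ 656.44303887 -431.45307966   52.08318997] [ 674.20624275 -353.0998775    67.72541998]
handle (array([ 423078., -398334.]), array([101990.,  26125.]), 1.3, 345) [ 425.74150526 -397.91964088   34.24290822]
(array([ 423., -398.]), array([102.,  26.]), 1.3, 345)
rod slope deg 1.6093864128802802 [-398.00283994 -391.99177428]
t 1.4 grasp now [ 272. -563.  250.] yaw -64.2 q6 -0.12 | turn [-0.     0.     0.416] shift mm [-157.1 -187.3  129.7]
```

```bash
python3 -m inch '[[0,0,0.142,0,0,0,0],[0,0,0.142,0,0,0,0],[0,0,0.142,0,0,0,0],[0,0,0,-41,-47,32,0],[0,0,0,-41,-47,32,0],[0,0,0,-42,-47,33,0],[0,0,0,-42,-48,33,0],[0,0,0,0,0,0,0],[0,0,0,0,0,0,0]]'
python3 -c "
from h import *
go(456,-397,22,-88.6)"
```

```text
t: 2.52
ee_pos: [0.4356, -0.412, 0.2903]
tool_rot: [0.0, 0.716, -0.698, 0.0]
contact_force: [0.1, -0.6, 0.4]
opening: 1.004
t 2.52 grasp now [ 436. -412.  135.] yaw -88.5 q6 0.66 | turn [-0.    -0.001  0.001] shift mm [-14.5 -20.7 113.3]
```

```bash
python3 -m inch '[[0,0,0,-14,-21,20,0],[0,0,0,0,0,30,0],[0,0,0,0,0,30,0],[0,0,0,0,0,32,0],[0,0,0,0,0,0,0],[0,0,0,0,0,0,0]]'
python3 -c "
from h import *
go(456,-397,22,-88.6)
p=r.camera('top'); d=r.regions_of('hook',p)[0]; P=pts(p,d['region'])*1000
rod=P[(P[:,2]>50)&(P[:,0]>520)&(P[:,0]<650)]; f=np.polyfit(rod[:,0],rod[:,1],1); print(np.degrees(f[0]),np.polyval(f,[456,664]))"
```

```text
t: 3.28
ee_pos: [0.4562, -0.3988, 0.1799]
tool_rot: [0.0, 0.715, -0.699, 0.001]
contact_force: [1.1, 1.2, 0.6]
opening: 0.998
t 3.27 grasp now [ 457. -399.   25.] yaw -88.7 q6 0.71 | turn [-0.002 -0.002 -0.001] shift mm [-1.8  0.2  2.9]
1.3677500021929103 [-396.31705786 -391.35173576]
```

```bash
python3 -m inch '[[0,0,0,0,0,0,0.5],[0,0,0,0,0,0,1],[0,0,0,0,0,0,1],[0,0,0,0,0,0,1],[0,0,0,0,0,0,1],[0,0,0,0,0,-30,1],[0,0,0,0,0,-30,1],[0,0,0,0,0,-30,1],[0,0,0,0,0,-30,1],[0,0,0,0,0,0,1]]' 60
python3 -c "
from h import *
go(480,0,90,-84)
p=r.camera('scene'); save(p,'grip1')
for n in('top','scene'):
    p=r.camera(n)
    for d in r.regions_of('hook',p)[:1]:
        P=pts(p,d['region'])*1000; q=P[P[:,0]>640]; print(n,d['confidence'],q.min(0),q.max(0)) if len(q) else 0
        for a in (520,560,600,640): print(np.round(P[abs(P[:,0]-a)<10].mean(0)))
"
```

```text
t: 4.62
ee_pos: [0.4566, -0.3979, 0.3002]
tool_rot: [0.0, 0.716, -0.698, 0.002]
contact_force: [0.7, -0.2, -1.8]
opening: 0.293
t 4.62 grasp now [ 457. -398.  145.] yaw -88.6 q6 0.71 | turn [-0.003 -0.004 -0.08 ] shift mm [-393.3  -64.8   55.2]
top 0.56 [ 640.21767167 -470.063419     -6.51825299] [ 696.23891594 -350.43203273  185.81026261]
[ 520. -397.  171.]
[ 560. -393.  180.]
[ 600. -395.  170.]
[ 641. -403.  145.]
scene 0.96 [ 640.10128583 -429.29442106  114.48395035] [ 673.42214358 -350.69067608  184.04153075]
[ 520. -394.  161.]
[ 560. -391.  170.]
[ 600. -392.  172.]
[ 640. -391.  177.]
```

```bash
python3 -m inch '[[0,0,-0.04,0,0,0,1],[0,0,-0.04,0,0,0,1],[0,0,0,-30,-5,0,1],[0,0,0,-40,-9,0,1],[0,0,0,-40,-9,0,1],[0,0,0,-40,-9,0,1],[0,0,0,-40,-9,0,1],[0,0,0,-40,-9,0,1],[0,0,0,-40,-9,0,1],[0,0,0,-40,-9,0,1],[0,0,0,-40,-9,0,1],[0,0,0,-37,-9,0,1],[0,0,0,-20,-1,0,1],[0,0,0,0,0,0,1],[0,0,0,0,0,0,1],[0,0,0,0,0,0,1]]'
python3 -c "
from h import *
go(501,16,145,-84)
p=r.camera('scene'); save(p,'over')
p=r.camera('top'); save(p,'overt')
P=pts(p)*1000; q=P[(P[:,2]>150)&(P[:,2]<200)&(P[:,0]>690)&(P[:,0]<740)&(abs(P[:,1])<110)]; print(q.min(0),q.max(0),q.mean(0))
d=r.regions_of('bin_xl',p)[0]; print(rect(pts(p,d['region']),.075,.095))
"
```

```text
t: 6.88
ee_pos: [0.5001, 0.0157, 0.2976]
tool_rot: [0.0, 0.743, -0.67, -0.0]
contact_force: [-0.4, 0.0, -2.2]
opening: 0.296
t 6.88 grasp now [500.  16. 143.] yaw -84.1 q6 1.35 | turn [ 0.001 -0.    -0.001] shift mm [-0.2 -1.  -2.4]
[690.28038893  -1.27180692 150.37305841] [716.28323781  77.65551074 186.12151309] [706.42686541  37.69210433 174.99125394]
(array([761.,   7.]), array([155., 191.]), 6.0, 1311)
```

View pics/overt.png

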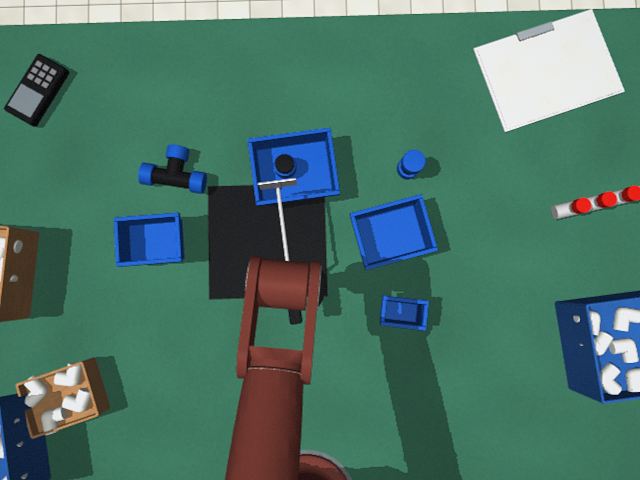

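```bash
python3 -m inch '[[0,0,0,0,0,25,1],[0,0,0,0,0,25,1],[0,0,0,0,0,16,1],[0,0,0,0,0,10,1],[0,0,0,0,0,0,1],[0,0,0,0,0,0,1]]'
python3 -c "
from h import *
go(501,16,65,-84)
p=r.camera('scene'); cv2.imwrite('pics/low.png',cv2.resize(p['color'][200:360,240:460,::-1],None,fx=3,fy=3))
"
```

```text
t: 7.78
ee_pos: [0.5006, 0.0164, 0.2229]
tool_rot: [-0.0, 0.743, -0.669, 0.001]
contact_force: [-0.8, 0.5, -1.3]
opening: 0.298
t 7.78 grasp now [501.  16.  68.] yaw -84.0 q6 1.35 | turn [-0.002 -0.     0.   ] shift mm [ 0.5 -0.4  2.9]
```

View pics/low.png

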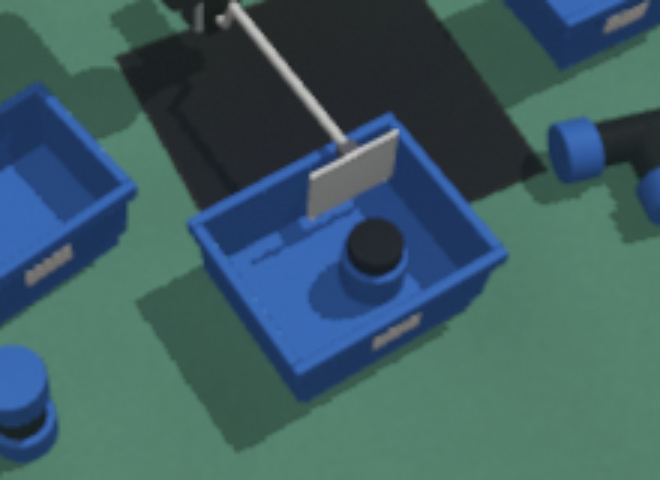

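```bash
python3 -m inch '[[0,0,0,-4,6,0,1],[0,0,0,-4,7,0,1],[0,0,0,-4,7,0,1],[0,0,0,-4,7,0,1],[0,0,0,-4,7,0,1],[0,0,0,-4,7,0,1],[0,0,0,-4,7,0,1],[0,0,0,-4,7,0,1],[0,0,0,-4,7,0,1],[0,0,0,-4,7,0,1]]'
python3 -c "
from h import *
go(357,82,68,-84)
for n in ('top','scene'):
  p=r.camera(n)
  d=r.regions_of('bin_xl',p)[0]; print(n,rect(pts(p,d['region']),.075,.095))
save(p,'pull')
"
```

```text
t: 9.07
ee_pos: [0.4269, 0.0492, 0.2221]
tool_rot: [-0.0, 0.743, -0.669, 0.0]
contact_force: [2.5, -0.7, -0.9]
opening: 0.296
t 9.07 grasp now [427.  49.  67.] yaw -84.0 q6 1.41 | turn [-0. -0.  0.] shift mm [-39.9  66.1  -0.9]
top (array([705.,  34.]), array([155., 190.]), 5.7, 1280)
scene (array([706.,  35.]), array([157., 193.]), 5.8, 1172)
```

```bash
python3 -m inch '[[0,0,0,-4,7,0,1],[0,0,0,-4,7,0,1],[0,0,0,-4,7,0,1],[0,0,0,-4,7,0,1],[0,0,0,-4,7,0,1],[0,0,0,-4,7,0,1],[0,0,0,-4,7,0,1],[0,0,0,-4,7,0,1],[0,0,0,-4,7,0,1],[0,0,0,-4,4,0,1],[0,0,0,0,0,0,1],[0,0,0,0,0,0,1]]'
python3 -c "
from h import *
go(357,82,68,-84)
for n in ('top','scene'):
  p=r.camera(n)
  d=r.regions_of('bin_xl',p)[0]; print(n,rect(pts(p,d['region']),.075,.095))
save(p,'pull')
"
```

```text
t: 10.78
ee_pos: [0.3565, 0.0819, 0.222]
tool_rot: [-0.0, 0.743, -0.669, -0.0]
contact_force: [0.5, -0.2, -1.1]
opening: 0.292
t 10.78 grasp now [356.  82.  67.] yaw -84.0 q6 1.49 | turn [0.    0.    0.001] shift mm [-0.  -0.6 -1. ]
top (array([633.,  68.]), array([154., 190.]), 5.7, 1253)
scene (array([636.,  67.]), array([156., 192.]), 5.2, 1050)
```

```bash
python3 -m inch '[[0,0,0,2,-9,0,1],[0,0,0,2,-9,0,1],[0,0,0,0,0,0,1],[0,0,0,0,0,-20,1],[0,0,0,0,0,-30,1],[0,0,0,0,0,-35,1],[0,0,0,0,0,0,1],[0,0,0,0,0,0,1]]'
python3 -c "
from h import *
go(456,-430,152,-88)
for n in ('top','scene'):
  p=r.camera(n)
  d=r.regions_of('bin_xl',p)[0]; print(n,rect(pts(p,d['region']),.075,.095))
  P=pts(p)*1000; q=P[(P[:,2]>115)&(P[:,2]<220)&(P[:,0]>450)&(P[:,0]<600)&(P[:,1]>20)&(P[:,1]<180)]; q=q[q[:,0]>560]; print('plate',q.min(0),q.max(0))
p=r.camera('top')
for l in ('bin_l','bin_xs'):
  for d in r.regions_of(l,p): print(l,rect(pts(p,d['region']),.075,.095))
"
```

```text
t: 11.98
ee_pos: [0.3744, 0.0797, 0.3057]
tool_rot: [0.001, 0.743, -0.669, -0.001]
contact_force: [-0.3, -0.7, -1.5]
opening: 0.295
t 11.97 grasp now [374.  80. 151.] yaw -84.0 q6 1.48 | turn [0.002 0.    0.07 ] shift mm [512.3 -63.7  -1.3]
top (array([633.,  68.]), array([155., 191.]), 5.7, 1265)
plate [561.10183865  63.05158431 127.84322027] [589.07855314 140.52094811 193.37172801]
scene (array([635.,  67.]), array([158., 193.]), 5.4, 1218)
plate [560.29266173  61.54831714 126.15503283] [594.16946338 142.84905057 191.91178266]
bin_l (array([606., 336.]), array([110., 148.]), 2.9, 998)
bin_l (array([ 606., -213.]), array([132., 169.]), 13.6, 1072)
bin_l (array([633.,  68.]), array([155., 190.]), 5.8, 1262)
bin_xs (array([ 426., -229.]), array([102.,  66.]), 81.8, 607)
```

```bash
python3 -m inch '[[0,0,0.07,0,0,0,1],[0,0,0,30,-4,0,1],[0,0,0,40,-5,0,1],[0,0,0,40,-5,0,1],[0,0,0,40,-5,0,1],[0,0,0,40,-5,0,1],[0,0,0,40,-5,0,1],[0,0,0,40,-5,0,1],[0,0,0,40,-5,0,1],[0,0,0,40,-5,0,1],[0,0,0,40,-5,0,1],[0,0,0,40,-5,0,1],[0,0,0,40,-5,0,1],[0,0,0,40,-5,0,1],[0,0,0,2,0,0,1],[0,0,0,0,0,0,1],[0,0,0,0,0,30,1],[0,0,0,0,0,30,1],[0,0,0,0,0,30,1],[0,0,0,0,0,0,1]]'
python3 -c "
from h import *
go(456,-430,25,-88)
p=r.camera('scene')
P=pts(p)*1000; q=P[(P[:,2]>10)&(P[:,2]<130)&(P[:,0]>650)&(P[:,0]<690)&(P[:,1]<-360)&(P[:,1]>-490)]; print('plate',q.min(0),q.max(0))
"
```

```text
t: 14.82
ee_pos: [0.4556, -0.4274, 0.2136]
tool_rot: [-0.0, 0.72, -0.694, -0.004]
contact_force: [-0.4, 0.3, -2.3]
opening: 0.292
t 14.82 grasp now [ 455. -427.   59.] yaw -87.9 q6 0.66 | turn [0.004 0.006 0.001] shift mm [ 2.6 -0.3 33.6]
plate [ 650.61894621 -458.58361858   32.33729919] [ 674.47732526 -378.16846784  101.30817633]
```

```bash
python3 -m inch '[[0,0,0,0,0,15,1],[0,0,0,0,0,12,1],[0,0,0,0,0,5,1],[0,0,0,0,0,2,1],[0,0,0,0,0,0,1],[0,0,0,0,0,0,0],[0,0,0,0,0,0,0],[0,0,0,0,0,0,0],[0,0,0,0,0,0,0],[0,0,0,0,0,-25,0],[0,0,0,0,0,-50,0],[0,0,0,0,0,-60,0],[0,0,0,0,0,-60,0],[0,0,0,0,0,0,0]]'
python3 -c "
from h import *
p=r.camera('top'); save(p,'laid')
for l in 'hook endcap'.split():
  for n in ('top','scene'):
    q=r.camera(n); d=r.regions_of(l,q)[0]; P=pts(q,d['region']); print(l,n,rect(P,-.02,.2),np.round(np.percentile(P[:,2],[2,50,98]),3)); print(rect(P,.071,.085))
go(640,88,160,6)
"
```

```text
t: 16.62
ee_pos: [0.4575, -0.4308, 0.3862]
tool_rot: [0.001, 0.719, -0.695, 0.007]
contact_force: [0.5, -0.6, 0.1]
opening: 0.999
hook top (array([ 527., -437.]), array([307.,  76.]), 7.2, 1080) [-0.003  0.035  0.065]
None
hook scene (array([ 526., -413.]), array([ 80., 302.]), 86.5, 1249) [0.001 0.036 0.064]
None
endcap top (array([643.,  92.]), array([58., 53.]), 56.6, 448) [0.019 0.075 0.082]
(array([643.,  88.]), array([41., 41.]), 88.9, 288)Traceback (most recent call last):
  File "<string>", line 6, in <module>
    q=r.camera(n); d=r.regions_of(l,q)[0]; P=pts(q,d['region']); print(l,n,rect(P,-.02,.2),np.round(np.percentile(P[:,2],[2,50,98]),3)); print(rect(P,.071,.085))
                     ~~~~~~~~~~~~~~~~~^^^
IndexError: list index out of range
```

View pics/laid.png

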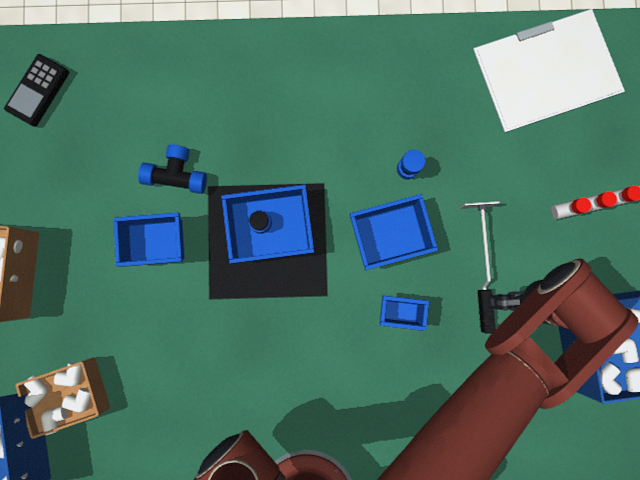

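```bash
python3 -c "
from h import *
go(643,88,140,-84.3)
"
```

```text
t 17.07 grasp now [ 456. -429.  221.] yaw -88.0 q6 0.66 | turn [ 0.002  0.002 -0.065] shift mm [-496.5 -237.1   81.3]
```

```bash
python3 -m inch '[[0,0,-0.065,0,0,0,0.3],[0,0,0,-38,-18,0,0.3],[0,0,0,-38,-18,0,0.3],[0,0,0,-38,-18,0,0.3],[0,0,0,-38,-18,0,0.3],[0,0,0,-38,-18,0,0.3],[0,0,0,-38,-18,0,0.3],[0,0,0,-38,-18,10,0.3],[0,0,0,-38,-18,10,0.3],[0,0,0,-38,-18,10,0.3],[0,0,0,-38,-18,10,0.3],[0,0,0,-38,-18,10,0.3],[0,0,0,-38,-18,10,0.3],[0,0,0,-40,-21,20,0.3],[0,0,0,0,0,0,0.3],[0,0,0,0,0,0,0.3]]'
python3 -c "
from h import *
p=r.camera('scene')
for d in r.regions_of('endcap',p)[:1]:
  P=pts(p,d['region']); print(d['confidence'],rect(P,.071,.085),rect(P,-.01,.1),np.round(np.percentile(P[:,2],[2,50,98]),3))
go(643,88,46,-84.3)
"
```

```text
t: 19.08
ee_pos: [0.6429, 0.0873, 0.2975]
tool_rot: [0.0, 0.742, -0.671, -0.0]
contact_force: [-0.6, -0.7, 0.5]
opening: 0.693
0.67 (array([646.,  88.]), array([42., 43.]), 47.0, 216) (array([629.,  98.]), array([51., 93.]), 59.4, 486) [0.022 0.065 0.081]
t 19.18 grasp now [643.  86. 143.] yaw -84.3 q6 1.49 | turn [-0.001 -0.    -0.001] shift mm [-1.5 -0.1 97.5]
```

```bash
python3 -m inch '[[0,0,0,-2,-1,30,0.3],[0,0,0,0,0,30,0.3],[0,0,0,0,0,25,0.3],[0,0,0,0,0,12,0.3],[0,0,0,0,0,0,0.3],[0,0,0,0,0,0,1],[0,0,0,0,0,0,1],[0,0,0,0,0,0,1],[0,0,0,0,0,-20,1],[0,0,0,0,0,-35,1],[0,0,0,0,0,-40,1],[0,0,0,0,0,-40,1],[0,0,0,0,0,0,1]]' 50
python3 -c "
from h import *
go(425,275,181,-84.3)
"
```

```text
t: 20.8
ee_pos: [0.6449, 0.0897, 0.3424]
tool_rot: [-0.004, 0.742, -0.671, 0.004]
contact_force: [-0.2, -0.2, -1.1]
opening: 0.594
t 20.8 grasp now [647.  90. 187.] yaw -84.3 q6 1.49 | turn [-0.01  -0.001  0.   ] shift mm [-206.3  200.4    6.4]
```

```bash
python3 -m inch '[[0,0,0,-34,33,0,1],[0,0,0,-34,33,0,1],[0,0,0,-34,33,0,1],[0,0,0,-34,33,0,1],[0,0,0,-34,33,0,1],[0,0,0,-35,34,0,1],[0,0,0,0,0,30,1],[0,0,0,0,0,40,1],[0,0,0,0,0,40,1],[0,0,0,0,0,25,1],[0,0,0,0,0,0,1],[0,0,0,0,0,12,1],[0,0,0,0,0,6,1],[0,0,0,0,0,3,1],[0,0,0,0,0,0,1]]'
python3 -c "
from h import *
go(425,275,30,-84.3)
"
```

```text
t: 22.68
ee_pos: [0.4261, 0.2741, 0.1832]
tool_rot: [0.001, 0.742, -0.671, -0.0]
contact_force: [-10.1, -5.6, 19.1]
opening: 0.592
t 22.68 grasp now [426. 274.  28.] yaw -84.3 q6 1.9 | turn [ 0.001 -0.001  0.001] shift mm [-1.   1.  -1.8]
```

```bash
python3 -m inch '[[0,0,0,0,0,-2,0.8],[0,0,0,0,0,0,0],[0,0,0,0,0,0,0],[0,0,0,0,0,0,0],[0,0,0,0,0,-30,0],[0,0,0,0,0,-60,0],[0,0,0,0,0,-60,0],[0,0,0,0,0,0,0],[0,0,0,0,0,0,0]]'
python3 -c "
from h import *
for n in ('top','scene'):
  p=r.camera(n)
  for l in ('endcap','bin_l','bin_xl','bin_xs'):
    for d in r.regions_of(l,p)[:3]:
      P=pts(p,d['region']); print(n,l,round(d['confidence'],2),rect(P,.075,.095), rect(P,.05,.065) if l=='endcap' else '')
go(606-64,-213-16,90,13.5)
"
```

```text
t: 23.8
ee_pos: [0.4252, 0.2736, 0.3315]
tool_rot: [0.0, 0.741, -0.671, -0.0]
contact_force: [-0.1, -0.4, -0.4]
opening: 0.999
top endcap 0.49 None (array([438., 273.]), array([35., 16.]), 73.4, 82)
top bin_l 0.88 (array([ 606., -213.]), array([132., 168.]), 13.4, 1106) 
top bin_l 0.74 (array([606., 336.]), array([111., 149.]), 2.8, 1029) 
top bin_xl 0.57 (array([633.,  68.]), array([155., 190.]), 5.7, 1271) 
top bin_xs 0.82 (array([ 426., -229.]), array([104.,  66.]), 81.6, 595) 
scene endcap 0.7 None (array([427., 274.]), array([46., 44.]), 3.3, 163)
scene bin_l 0.72 (array([610., 335.]), array([114., 149.]), 1.5, 762) 
scene bin_l 0.64 (array([ 609., -213.]), array([136., 169.]), 13.2, 1166) 
scene bin_xl 0.64 (array([635.,  67.]), array([158., 192.]), 6.3, 1209) 
scene bin_xs 0.74 (array([ 429., -229.]), array([102.,  71.]), 81.0, 525) 
scene bin_xs 0.27 None 
t 24.3 grasp now [425. 274. 177.] yaw -84.3 q6 1.9 | turn [ 0.000e+00 -1.000e-03  1.435e+00] shift mm [   3.8 -516.    86.5]
```

```bash
python3 -m inch '[[0,0,-0.171,0,0,0,0.3],[0,0,-0.171,0,0,0,0.3],[0,0,-0.171,0,0,0,0.3],[0,0,-0.171,0,0,0,0.3],[0,0,-0.171,0,0,0,0.3],[0,0,-0.171,0,0,0,0.3],[0,0,-0.171,0,0,0,0.3],[0,0,-0.171,0,0,0,0.3],[0,0,-0.171,0,0,0,0.3],[0,0,-0.168,0,0,0,0.3],[0,0,0,0,-40,0,0.3],[0,0,0,0,-52,0,0.3],[0,0,0,0,-52,0,0.3],[0,0,0,0,-52,0,0.3],[0,0,0,0,-52,0,0.3],[0,0,0,0,-52,0,0.3],[0,0,0,0,-52,0,0.3],[0,0,0,0,-52,0,0.3],[0,0,0,0,-52,0,0.3],[0,0,0,-3,-60,0,0.3]]'
python3 -c "
from h import *
go(547.7,-227.3,120,13.4)
"
```

```text
t: 26.8
ee_pos: [0.3017, 0.7761, 0.3317]
tool_rot: [0.0, 0.993, 0.117, 0.0]
contact_force: [0.9, -0.1, -0.6]
opening: 0.699
t 26.8 grasp now [302. 776. 177.] yaw 13.5 q6 0.88 | turn [ 0.    -0.     0.001] shift mm [   6.8 1033.1   56.7]
```

```bash
python3 -m inch '[[0,0,0,0,30,0,0.3],[0,0,0,0,50,0,0.3],[0,0,0,0,55,0,0.3],[0,0,0,0,55,0,0.3],[0,0,0,0,55,0,0.3],[0,0,0,0,55,0,0.3],[0,0,0,0,55,0,0.3],[0,0,0,0,55,0,0.3],[0,0,0,0,55,0,0.3],[0,0,0,0,55,0,0.3],[0,0,0,0,55,0,0.3],[0,0,0,0,55,0,0.3],[0,0,0,0,55,0,0.3],[0,0,0,0,55,0,0.3],[0,0,0,0,55,0,0.3],[0,0,0,0,55,0,0.3],[0,0,0,0,55,0,0.3],[0,0,0,0,55,0,0.3],[0,0,0,3,55,0,0.3],[0,0,0,4,18,0,0.3]]'
python3 -c "
from h import *
go(547.7,-227.3,120,13.4)
for n in ('top','scene'):
  p=r.camera(n)
  for l in ('bin_l','bin_m','bin_xl'):
    for d in r.regions_of(l,p)[:3]:
      P=pts(p,d['region']); print(n,l,round(d['confidence'],2),rect(P,.075,.095))
"
```

```text
t: 29.3
ee_pos: [0.5504, -0.2309, 0.3319]
tool_rot: [0.0, 0.993, 0.116, 0.0]
contact_force: [-0.8, 0.6, -0.9]
opening: 0.699
t 29.3 grasp now [ 550. -231.  177.] yaw 13.3 q6 -0.75 | turn [ 0.    -0.    -0.001] shift mm [-1.8 -4.1 56.9]
top bin_l 0.9 (array([606., 336.]), array([110., 148.]), 2.8, 1012)
top bin_l 0.81 (array([ 607., -213.]), array([130., 169.]), 13.5, 658)
top bin_m 0.9 (array([606., 336.]), array([110., 148.]), 2.8, 1012)
top bin_m 0.81 (array([ 607., -213.]), array([130., 169.]), 13.5, 658)
top bin_xl 0.73 (array([633.,  68.]), array([155., 191.]), 5.7, 1310)
scene bin_l 0.92 (array([ 610., -213.]), array([135., 168.]), 13.4, 1121)
scene bin_l 0.74 (array([608., 336.]), array([115., 150.]), 3.0, 795)
scene bin_m 0.92 (array([ 610., -213.]), array([135., 168.]), 13.4, 1121)
scene bin_m 0.74 (array([608., 336.]), array([115., 150.]), 3.0, 795)
scene bin_xl 0.66 (array([636.,  67.]), array([157., 193.]), 6.5, 1220)
```

```bash
python3 -m inch '[[0,0,0,-2,-4,20,0.3],[0,0,0,0,0,30,0.3],[0,0,0,0,0,25,0.3],[0,0,0,0,0,15,0.3],[0,0,0,0,0,0,0.3],[0,0,0,0,0,0,0.3],[0,0,0,0,0,0,1],[0,0,0,0,0,0,1],[0,0,0,0,0,0,1],[0,0,0,0,0,0,1],[0,0,0,0,0,0,1]]' 100
python3 -c "
from h import *
go(547.7,-227.3,87,13.4); print(r.sense()['contact_force'],r.sense()['opening'])
"
```

```text
t: 31.08
ee_pos: [0.5475, -0.2248, 0.2429]
tool_rot: [0.0, 0.993, 0.118, 0.001]
contact_force: [-2.8, -0.1, 5.4]
opening: 0.08
t 31.07 grasp now [ 548. -225.   88.] yaw 13.5 q6 -0.75 | turn [ 0.001 -0.001  0.002] shift mm [-0.3  2.4  0.9]
[-2.81678325 -0.14517074  5.38988573] 0.07956276504395644
```

```bash
python3 -m inch '[[0,0,0,0,0,-10,1],[0,0,0,0,0,-20,1],[0,0,0,0,0,-30,1],[0,0,0,0,0,-35,1],[0,0,0,0,0,-35,1],[0,0,0,0,0,0,1],[0,0,0,0,0,0,1]]' 100
python3 -c "
from h import *
go(572.8,61.2,218,5.9); s=r.sense(); print(s['contact_force'],s['opening'])
p=r.camera('scene'); save(p,'lift_l')
for n in ('top','scene'):
  p=r.camera(n)
  for d in r.regions_of('bin_l',p)[:3]:
    P=pts(p,d['region']); print(n,np.round(d['uv']),rect(P,.19,.24)); 
"
```

```text
t: 31.95
ee_pos: [0.5467, -0.2244, 0.3705]
tool_rot: [-0.001, 0.993, 0.118, -0.001]
contact_force: [-0.4, 0.4, -4.3]
opening: 0.076
t 31.95 grasp now [ 546. -224.  215.] yaw 13.5 q6 -0.75 | turn [-0.001  0.002  0.133] shift mm [  55.3 -281.4   -2.5]
[-0.43595903  0.37670298 -4.33227303] 0.07575977368189457
top [386. 215.] (array([ 605., -212.]), array([132., 168.]), 13.4, 1052)
top [149. 237.] None
scene [236. 238.] (array([ 607., -213.]), array([136., 168.]), 13.6, 1607)
scene [440. 190.] None
```

View pics/lift_l.png

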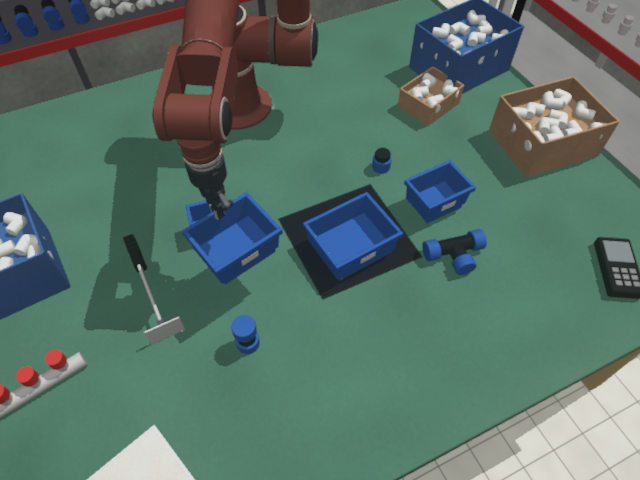

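```bash
python3 -m inch '[[0,0,0.066,0,0,0,1],[0,0,0.067,0,0,0,1],[0,0,0,5,-25,0,1],[0,0,0,8,-40,0,1],[0,0,0,8,-40,0,1],[0,0,0,8,-40,0,1],[0,0,0,8,-40,0,1],[0,0,0,8,-40,0,1],[0,0,0,6,-36,0,1],[0,0,0,4,-20,0,1],[0,0,0,0,0,0,1],[0,0,0,0,0,0,1],[0,0,0,0,0,20,1],[0,0,0,0,0,0,1]]'
python3 -c "
from h import *
go(572.8,61.2,195,5.9)
for n in ('top','scene'):
  p=r.camera(n)
  P=pts(p)
  for d in r.regions_of('bin_l',p)[:3]:
    P=pts(p,d['region']); print(n,np.round(d['uv']),rect(P,.17,.21)); 
  for d in r.regions_of('bin_xl',p)[:3]:
    P=pts(p,d['region']); print(n,'xl',np.round(d['uv']),rect(P,.075,.095)); 
"
```

```text
t: 33.95
ee_pos: [0.5721, 0.0597, 0.3484]
tool_rot: [-0.0, 0.999, 0.051, -0.003]
contact_force: [0.5, 0.4, -4.0]
opening: 0.079
t 33.95 grasp now [571.  60. 193.] yaw 5.8 q6 -0.13 | turn [-0.001  0.006 -0.001] shift mm [ 0.9 -1.4 -1.6]
top [148. 239.] None
top [275. 203.] (array([632.,  63.]), array([131., 168.]), 5.9, 851)
top [298. 270.] None
top xl [309. 236.] (array([637., -22.]), array([ 42., 156.]), 80.7, 269)
scene [352. 206.] (array([635.,  63.]), array([135., 170.]), 5.9, 1476)
scene [439. 191.] None
scene [382. 159.] None
scene xl [352. 251.] (array([636.,  66.]), array([157., 191.]), 6.1, 745)
scene xl [157. 311.] None
```

```bash
python3 -m inch '[[0,0,0,1,-4,0,1],[0,0,0,0,0,15,1],[0,0,0,0,0,15,1],[0,0,0,0,0,15,1],[0,0,0,0,0,15,1],[0,0,0,0,0,12,1],[0,0,0,0,0,7,1],[0,0,0,0,0,4,1],[0,0,0,0,0,0,1],[0,0,0,0,0,0,1]]'
python3 -c "
from h import *
go(572.8,65.2,107,5.9)
"
```

```text
t: 35.5
ee_pos: [0.5739, 0.0646, 0.2696]
tool_rot: [0.0, 0.999, 0.052, 0.001]
contact_force: [0.2, 0.2, -3.6]
opening: 0.075
t 35.5 grasp now [574.  65. 115.] yaw 5.9 q6 -0.12 | turn [ 0.    -0.001  0.   ] shift mm [-1.  -0.7  7.6]
```

```bash
python3 -m inch '[[0,0,0,0,0,4,1],[0,0,0,0,0,2,1],[0,0,0,0,0,1,1],[0,0,0,0,0,0,1],[0,0,0,0,0,0,0.3],[0,0,0,0,0,0,0.3],[0,0,0,0,0,0,0.3],[0,0,0,0,0,-30,0.3],[0,0,0,0,0,-50,0.3],[0,0,0,0,0,-40,0.3],[0,0,0,0,0,0,0.3]]'
python3 -c "
from h import *
for n in ('top','scene'):
  p=r.camera(n)
  P=pts(p); P=P[(abs(P[:,0]-634)<110)&(abs(P[:,1]-67)<125)]
  print(n,'l rim',rect(P,.097,.113),'z',np.median(P[(P[:,2]>.095)&(P[:,2]<.13)][:,2]),'xl',rect(P,.078,.092))
  for l in ('bin_m','bin_xs'):
   for d in r.regions_of(l,p)[:3]:
    P=pts(p,d['region']); print(l,np.round(d['uv']),rect(P,.075,.095)); 
go(606-50.5,336-3,200,2.9)
"
```

```text
t: 36.88
ee_pos: [0.5747, 0.0646, 0.3871]
tool_rot: [0.0, 0.999, 0.052, 0.005]
contact_force: [-0.1, -0.1, -0.8]
opening: 0.7
top l rim None z nan xl None
bin_m [287. 205.] (array([635.,  69.]), array([135., 173.]), 5.4, 179)
bin_m [148. 237.] (array([606., 336.]), array([110., 148.]), 2.9, 930)
bin_xs [406. 311.] (array([ 426., -229.]), array([103.,  66.]), 81.8, 617)
scene l rim None z nan xl None
bin_m [353. 226.] (array([639.,  66.]), array([128., 166.]), 6.4, 534)
bin_m [440. 190.] (array([609., 335.]), array([112., 149.]), 2.7, 778)
bin_xs [208. 216.] (array([ 429., -229.]), array([101.,  72.]), 81.5, 536)
t 37.17 grasp now [573.  65. 225.] yaw 5.9 q6 -0.12 | turn [-0.     0.003  0.052] shift mm [  -4.1 -269.    24.8]
  return _methods._mean(a, axis=axis, dtype=dtype,
  ret = ret.dtype.type(ret / rcount)
```

```bash
python3 -m inch '[[0,0,0.052,0,-20,0,0.3],[0,0,0,-1,-50,0,0.3],[0,0,0,-1,-50,0,0.3],[0,0,0,-1,-50,0,0.3],[0,0,0,0,-50,0,0.3],[0,0,0,0,-49,0,0.3],[0,0,0,0,0,20,0.3],[0,0,0,0,0,20,0.3],[0,0,0,0,0,0,0.3],[0,0,0,0,0,0,0.3]]'
cat >> h.py <<'E'
def nest(cx=.634,cy=.067):
  for n in ('top','scene'):
    p=r.camera(n); P=pts(p); P=P[(abs(P[:,0]-cx)<.11)&(abs(P[:,1]-cy)<.125)&(P[:,2]>.07)&(P[:,2]<.17)]
    print(n,'hist',np.histogram(P[:,2]*1000,np.arange(70,171,5))[0],'xl',rect(P,.078,.092),'L',rect(P,.098,.111),'M',rect(P,.117,.130),'XS',rect(P,.136,.15))
E
python3 -c "
from h import *
nest(); go(556.6,333.4,87,2.9)
"
```

```text
t: 38.42
ee_pos: [0.5562, 0.3319, 0.3417]
tool_rot: [0.0, 1.0, 0.025, -0.0]
contact_force: [-0.6, 0.2, -0.0]
opening: 0.698
top hist [ 75  97 594 600  85 118 684 348   2   0   0   0   0   0   0   0   0   0
   0   0] xl (array([633.,  68.]), array([155., 190.]), 5.7, 1287) L (array([633.,  68.]), array([133., 168.]), 5.8, 1099) M None XS None
scene hist [241 256 410 363 198 222 578 255   1   0   0   0   0   0   0   0   0   0
   0   0] xl (array([637.,  67.]), array([156., 193.]), 5.3, 945) L (array([635.,  67.]), array([136., 171.]), 6.1, 930) M None XS None
t 38.52 grasp now [557. 332. 188.] yaw 2.9 q6 0.37 | turn [-0.001 -0.002 -0.001] shift mm [  0.3  -1.  101. ]
```

```bash
python3 -m inch '[[0,0,0,0,-1,30,0.3],[0,0,0,0,0,30,0.3],[0,0,0,0,0,26,0.3],[0,0,0,0,0,15,0.3],[0,0,0,0,0,0,0.3],[0,0,0,0,0,0,0.3],[0,0,0,0,0,0,1],[0,0,0,0,0,0,1],[0,0,0,0,0,0,1],[0,0,0,0,0,0,1],[0,0,0,0,0,0,1],[0,0,0,0,0,-15,1],[0,0,0,0,0,-30,1],[0,0,0,0,0,-35,1],[0,0,0,0,0,-35,1],[0,0,0,0,0,-30,1],[0,0,0,0,0,0,1],[0,0,0,0,0,0,1]]' 100
python3 -c "
from h import *
go(634-50.2,67.5-5.2,231,5.9)
for n in ('top','scene'):
  p=r.camera(n)
  for d in r.regions_of('bin_m',p)[:3]:
    P=pts(p,d['region']); print(n,np.round(d['uv']),rect(P,.2,.25)); 
"
```

```text
t: 40.78
ee_pos: [0.5552, 0.3338, 0.3837]
tool_rot: [0.001, 1.0, 0.026, -0.002]
contact_force: [-0.1, -0.2, -2.9]
opening: 0.078
t 40.77 grasp now [555. 334. 229.] yaw 2.9 q6 0.38 | turn [ 0.001  0.004 -0.052] shift mm [  0.5 273.   -2.3]
top [142. 228.] (array([604., 332.]), array([110., 141.]), 2.8, 990)
top [266. 221.] None
scene [352. 227.] None
scene [450. 151.] (array([608., 334.]), array([110., 148.]), 3.3, 1154)
```

```bash
python3 -m inch '[[0,0,-0.052,0,0,0,1],[0,0,0,0,28,0,1],[0,0,0,0,40,0,1],[0,0,0,0,40,0,1],[0,0,0,0,40,0,1],[0,0,0,0,40,0,1],[0,0,0,0,40,0,1],[0,0,0,0,30,0,1],[0,0,0,0,15,0,1],[0,0,0,0,0,0,1],[0,0,0,0,0,15,1],[0,0,0,0,0,0,1],[0,0,0,0,0,0,1]]'
python3 -c "
from h import *
go(634-50.2,67.5-5.2,126,5.9)
for n in ('top','scene'):
  p=r.camera(n);  P=pts(p); P=P[(abs(P[:,0]-.634)<.085)&(abs(P[:,1]-.067)<.11)]
  for d in r.regions_of('bin_m',p)[:3]:
    P=pts(p,d['region']); print(n,np.round(d['uv']),rect(P,.19,.235),rect(P,.097,.112)); 
nest()
"
```

```text
t: 42.6
ee_pos: [0.5837, 0.0632, 0.3703]
tool_rot: [-0.0, 0.999, 0.052, -0.001]
contact_force: [0.6, -0.2, -2.9]
opening: 0.08
t 42.6 grasp now [584.  63. 215.] yaw 6.0 q6 -0.12 | turn [-0.     0.001  0.001] shift mm [-0.   0.9 89.3]
top [275. 199.] (array([633.,  68.]), array([111., 146.]), 5.9, 755) None
top [300. 228.] None (array([636.,  -9.]), array([ 39., 132.]), 82.5, 301)
scene [348. 238.] None (array([636.,  68.]), array([135., 170.]), 5.4, 622)
scene [357. 200.] (array([632.,  66.]), array([121., 148.]), 6.5, 1273) None
scene [245. 336.] None (array([ 767., -266.]), array([28., 40.]), 43.2, 19)
top hist [ 19  33 247 264  18  24 225  82   0   0   0   0   0   0  42 144  53  31
  40  32] xl (array([633.,  68.]), array([154., 190.]), 5.8, 544) L (array([633.,  67.]), array([131., 167.]), 6.0, 319) M None XS (array([661.,  42.]), array([129.,  63.]), 57.0, 186)
scene hist [169 173 338 279 117 134 376 164   1   0   0  12  48  41  66 646 250 145
 152 178] xl (array([636.,  67.]), array([156., 191.]), 5.7, 728) L (array([636.,  67.]), array([135., 170.]), 5.6, 601) M (array([675.,  78.]), array([ 2., 92.]), 5.9, 12) XS (array([635.,  66.]), array([ 93., 128.]), 5.3, 742)
```

Aligned. Lower 88 mm and release.

```bash
python3 -m inch '[[0,0,0,0,0,15,1],[0,0,0,0,0,18,1],[0,0,0,0,0,18,1],[0,0,0,0,0,15,1],[0,0,0,0,0,10,1],[0,0,0,0,0,6,1],[0,0,0,0,0,4,1],[0,0,0,0,0,1,1],[0,0,0,0,0,0,1]]'
python3 -c "
from h import *
go(634-50.2,67.5-5.2,126,5.9)
"
```

```text
t: 44.02
ee_pos: [0.5841, 0.0625, 0.2844]
tool_rot: [0.0, 0.999, 0.051, 0.0]
contact_force: [0.4, -0.2, -2.3]
opening: 0.079
t 44.02 grasp now [584.  62. 129.] yaw 5.9 q6 -0.12 | turn [ 0.    -0.001  0.   ] shift mm [-0.3  0.1  3.4]
```

```bash
python3 -m inch '[[0,0,0,0,0,1,1],[0,0,0,0,0,0,0.3],[0,0,0,0,0,0,0.3],[0,0,0,0,0,0,0.3],[0,0,0,0,0,-30,0.3],[0,0,0,0,0,-50,0.3],[0,0,0,0,0,-40,0.3],[0,0,0,0,0,0,0.3]]'
python3 -c "
from h import *
for n in ('top','scene'):
  p=r.camera(n)
  for d in r.regions_of('bin_xs',p)[:2]:
    P=pts(p,d['region']); print(n,np.round(d['uv']),rect(P,.075,.095)); 
go(427,-229,240,-8.3)
nest()
"
```

```text
t: 45.02
ee_pos: [0.5848, 0.0625, 0.4085]
tool_rot: [0.0, 0.999, 0.051, 0.005]
contact_force: [0.1, -0.1, 1.1]
opening: 0.701
top [403. 312.] (array([ 426., -229.]), array([103.,  66.]), 81.4, 616)
scene [209. 219.] (array([ 428., -230.]), array([102.,  74.]), 82.4, 515)
t 45.23 grasp now [583.  62. 246.] yaw 5.9 q6 -0.12 | turn [-0.     0.003  0.248] shift mm [-112.8  311.     6.1]
top hist [ 21  43 367 398  39  60 410 218  12  55 272  67   0   0   0   0   0   0
   0   0] xl (array([633.,  68.]), array([154., 190.]), 5.6, 810) L (array([633.,  68.]), array([133., 168.]), 5.9, 673) M (array([632.,  55.]), array([111., 122.]), 5.8, 390) XS None
scene hist [217 216 444 419 251 200 429 267 171 223 561  96   1   0   0   0   0   0
   0   0] xl (array([636.,  68.]), array([156., 194.]), 5.5, 1030) L (array([637.,  67.]), array([134., 171.]), 5.5, 806) M (array([633.,  67.]), array([113., 151.]), 6.7, 803) XS None
```

```bash
python3 -m inch '[[0,0,0.124,0,0,0,0.5],[0,0,0.124,0,0,0,0.5],[0,0,0,-17,38,0,0.5],[0,0,0,-17,39,0,0.5],[0,0,0,-17,39,0,0.5],[0,0,0,-18,39,0,0.5],[0,0,0,-18,39,0,0.5],[0,0,0,-18,39,0,0.5],[0,0,0,-18,39,20,0.5],[0,0,0,-18,39,20,0.5],[0,0,0,0,0,40,0.5],[0,0,0,0,0,20,0.5],[0,0,0,0,0,0,0.5],[0,0,0,0,0,0,0.5]]'
python3 -c "
from h import *
go(398.8,-224.9,87,-8.3)
for n in ('top','scene'):
  p=r.camera(n)
  for d in r.regions_of('bin_xs',p)[:2]:
    P=pts(p,d['region']); print(n,np.round(d['uv']),rect(P,.075,.095)); 
nest()
save(p,'xs')
"
```

```text
t: 47.08
ee_pos: [0.3997, -0.225, 0.3035]
tool_rot: [0.0, 0.997, -0.072, 0.0]
contact_force: [0.4, -0.1, 0.4]
opening: 0.501
t 47.08 grasp now [ 400. -225.  149.] yaw -8.3 q6 -0.53 | turn [ 0.    -0.001  0.   ] shift mm [-0.9  0.1 61.5]
top [393. 308.] (array([ 427., -227.]), array([97., 65.]), 82.1, 252)
scene [209. 218.] (array([ 430., -229.]), array([100.,  71.]), 82.5, 504)
top hist [ 51  92 592 573  94 125 737 380  67 143 649 193   4   0   0   0   0   0
   0   0] xl (array([633.,  68.]), array([155., 190.]), 5.7, 1255) L (array([633.,  68.]), array([133., 168.]), 5.8, 1209) M (array([631.,  67.]), array([111., 146.]), 5.8, 956) XS None
scene hist [215 230 413 447 234 222 416 272 191 210 547 107   0   0   0   0   0   0
   0   0] xl (array([637.,  68.]), array([154., 193.]), 5.1, 1035) L (array([636.,  68.]), array([133., 171.]), 5.9, 794) M (array([633.,  67.]), array([113., 149.]), 5.8, 792) XS None
```

```bash
python3 -m inch '[[0,0,0,0,0,25,0.5],[0,0,0,0,0,22,0.5],[0,0,0,0,0,14,0.5],[0,0,0,0,0,0,0.5],[0,0,0,0,0,0,0.5],[0,0,0,0,0,0,1],[0,0,0,0,0,0,1],[0,0,0,0,0,0,1],[0,0,0,0,0,0,1],[0,0,0,0,0,-15,1],[0,0,0,0,0,-30,1],[0,0,0,0,0,-35,1],[0,0,0,0,0,-35,1],[0,0,0,0,0,-35,1],[0,0,0,0,0,0,1],[0,0,0,0,0,0,1]]' 100
python3 -c "
from h import *
go(632-28.3,67.5-2.9,240,5.8)
for n in ('top','scene'):
  p=r.camera(n)
  for d in r.regions_of('bin_xs',p)[:2]:
    P=pts(p,d['region']); print(n,np.round(d['uv']),rect(P,.215,.26)); 
"
```

```text
t: 49.38
ee_pos: [0.3991, -0.2247, 0.3907]
tool_rot: [-0.0, 0.997, -0.072, -0.001]
contact_force: [-1.2, 0.3, -2.0]
opening: 0.078
t 49.38 grasp now [ 399. -224.  236.] yaw -8.3 q6 -0.53 | turn [-0.001  0.002 -0.246] shift mm [ 232.8 -267.1   -4.3]
top [402. 313.] (array([ 426., -228.]), array([102.,  65.]), 81.9, 381)
scene [199. 178.] (array([ 428., -229.]), array([103.,  71.]), 80.8, 720)
scene [323. 258.] None
```

```bash
python3 -m inch '[[0,0,-0.123,0,0,0,1],[0,0,-0.123,0,0,0,1],[0,0,0,20,-23,0,1],[0,0,0,28,-32,0,1],[0,0,0,28,-32,0,1],[0,0,0,28,-32,0,1],[0,0,0,28,-32,0,1],[0,0,0,28,-32,0,1],[0,0,0,28,-32,0,1],[0,0,0,28,-32,0,1],[0,0,0,17,-20,0,1],[0,0,0,0,0,0,1],[0,0,0,0,0,0,1],[0,0,0,0,0,0,1]]'
python3 -c "
from h import *
go(632-28.3,67.5-2.9,145,5.8)
for n in ('top','scene'):
  p=r.camera(n)
  for d in r.regions_of('bin_xs',p)[:2]:
    P=pts(p,d['region']); print(n,np.round(d['uv']),rect(P,.215,.25)); 
nest()
"
```

```text
t: 51.32
ee_pos: [0.6039, 0.0634, 0.3916]
tool_rot: [0.0, 0.999, 0.05, -0.0]
contact_force: [-0.4, 0.4, -0.7]
opening: 0.075
t 51.33 grasp now [604.  63. 237.] yaw 5.7 q6 -0.12 | turn [ 0.     0.001 -0.001] shift mm [-0.1 -1.2 91.6]
top [302. 268.] None
scene [354. 196.] (array([634.,  65.]), array([ 69., 105.]), 5.0, 708)
top hist [ 22  33 327 295  38  48 347 164  23  49 288  74   0   0   0   0   0   0
   0   0] xl (array([633.,  68.]), array([154., 190.]), 5.7, 657) L (array([633.,  68.]), array([132., 168.]), 5.9, 549) M (array([630.,  67.]), array([110., 146.]), 5.9, 405) XS None
scene hist [191 190 369 403 192 166 362 229 123 147 411  76   1   0   0   3  27  34
  25  76] xl (array([637.,  68.]), array([155., 193.]), 5.5, 904) L (array([637.,  68.]), array([133., 171.]), 5.2, 679) M (array([633.,  67.]), array([115., 149.]), 4.4, 578) XS None
```

```bash
python3 -m inch '[[0,0,0,0,-2,15,1],[0,0,0,0,0,18,1],[0,0,0,0,0,18,1],[0,0,0,0,0,15,1],[0,0,0,0,0,11,1],[0,0,0,0,0,6,1],[0,0,0,0,0,4,1],[0,0,0,0,0,2,1],[0,0,0,0,0,0,1]]'
python3 -c "
from h import *
go(632-28.3,67.5-2.9,145,5.8)
"
```

```text
t: 52.75
ee_pos: [0.6042, 0.0662, 0.3033]
tool_rot: [0.0, 0.999, 0.05, 0.0]
contact_force: [0.3, -1.2, -1.8]
opening: 0.073
t 52.75 grasp now [604.  66. 148.] yaw 5.8 q6 -0.11 | turn [ 0.    -0.001 -0.   ] shift mm [-0.7  1.5  3.3]
```

```bash
python3 -m inch '[[0,0,0,0,0,2,1],[0,0,0,0,0,0,1],[0,0,0,0,0,0,0.5],[0,0,0,0,0,0,0.5],[0,0,0,0,0,0,0.5],[0,0,0,0,0,-30,0.5],[0,0,0,0,0,-50,0.5],[0,0,0,-20,0,-40,0.5],[0,0,0,-50,0,0,0.5],[0,0,0,-50,0,0,0.5],[0,0,0,-50,0,0,0.5],[0,0,0,0,50,0,0.5],[0,0,0,0,50,0,0.5],[0,0,0,0,50,0,0.5],[0,0,0,0,0,0,0.5],[0,0,0,0,0,0,0.5]]'
python3 -c "
from h import *
nest()
p=r.camera('scene'); save(p,'end')
for n in ('top','scene'):
  p=r.camera(n)
  for l in ('hook','endcap','mat','coupling','tee'):
   for d in r.regions_of(l,p)[:1]:
    P=pts(p,d['region']); print(n,l,round(d['confidence'],2),rect(P,-.02,.2),np.round(np.percentile(P[:,2],[2,98]),3)) 
go(450,-100,250,0)
"
```

```text
t: 54.75
ee_pos: [0.45, -0.1, 0.421]
tool_rot: [-0.0, 0.999, 0.05, 0.0]
contact_force: [0.1, -0.5, -0.0]
opening: 0.497
top hist [209 470 622 623 107 159 748 411  84 181 705 189  45 150 424  56   0   0
   0   0] xl (array([633.,  68.]), array([155., 190.]), 5.7, 1466) L (array([633.,  68.]), array([133., 168.]), 5.8, 1259) M (array([631.,  67.]), array([111., 146.]), 5.8, 1034) XS (array([631.,  69.]), array([ 66., 102.]), 5.9, 620)
scene hist [176 210 430 418 236 249 426 275 197 209 596 181 133 152 346  28   0   0
   0   0] xl (array([637.,  67.]), array([154., 192.]), 5.7, 1037) L (array([636.,  68.]), array([135., 172.]), 5.4, 840) M (array([633.,  66.]), array([113., 150.]), 5.8, 916) XS (array([634.,  68.]), array([ 70., 103.]), 5.8, 507)
top hook 0.75 (array([ 531., -400.]), array([305.,  79.]), 12.0, 1132) [-0.001  0.064]
top endcap 0.7 (array([423., 273.]), array([48., 54.]), 87.3, 479) [0.004 0.064]
top mat 0.72 (array([601.,  78.]), array([283., 273.]), 89.6, 7364) [-0.004  0.007]
top coupling 0.6 (array([ 767., -274.]), array([49., 75.]), 26.5, 585) [0.013 0.098]
top tee 0.95 (array([778., 286.]), array([149., 100.]), 78.6, 1647) [0.024 0.055]
scene hook 0.92 (array([ 514., -381.]), array([332.,  85.]), 3.6, 1295) [-0.002  0.064]
scene endcap 0.61 (array([404., 277.]), array([ 49., 107.]), 78.5, 394) [0.004 0.062]
scene mat 0.89 (array([601.,  77.]), array([283., 277.]), 89.8, 3831) [-0.003  0.006]
scene coupling 0.61 (array([ 769., -264.]), array([49., 50.]), 32.7, 787) [0.006 0.097]
scene tee 0.67 (array([773., 304.]), array([181., 121.]), 83.6, 1625) [0.001 0.054]
t 55.5 grasp now [ 450. -100.  266.] yaw 5.8 q6 -0.48 | turn [0.    0.    0.101] shift mm [-0.1 -0.2 15.9]
```

View pics/end.png

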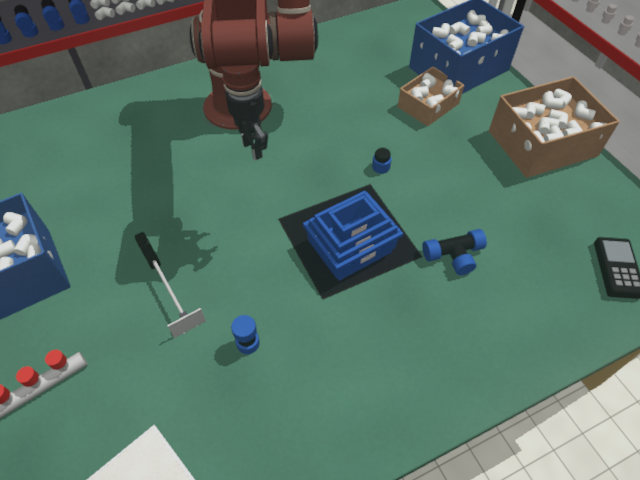

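All the bins are nested and seated at px (352,235). The hook at (168,285) was knocked aside but is still on the counter off the mat, and the end cap stands at (382,160).

```bash
python3 -c "
from h import *
print(r.finish_job())"
```

```text
the job is handed in; nothing more can be done
None
```

I finished the job and handed it in at about 55 s of the 200 s. No verdict is reported.

**What I did:**
- **Drawing the bin:** I put the hook's plate inside bin_xl's near-left corner and drew the bin diagonally onto the mat.
- **Hook and end cap:** I laid the hook on the bare counter on the right. The end cap now stands at about (0.425, 0.274).
- **Nesting:** I nested bin_l, then bin_m, then bin_xs, gripping each by its near rim. bin_s was not there at the start.

**Last checks:**
- **Bins:** The rims stand at about 85, 104, 123 and 141 mm, so each bin is down on the floor of the one around it. Their centres agree within about 3 mm. bin_xl is about 33 mm (x) and 10 mm (y) from the mat's centre.
- **Hook and end cap:** Both lie clear of the mat. The hook had shifted a few centimetres after I laid it down.
- **Bystanders:** The tee had not moved in the top camera, and the coupling had not moved in the scene camera. The other camera's readings for each differed by 10 to 20 mm. I put that down to what the networks marked (the outlines came out too large), because the arm was never near either one.

**Slip on the way:** One turn went the wrong way, so the empty gripper swung out to y = 0.78 m. It stayed high and the wrist felt no contact.

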